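# Hold the cheese loaf against the cutter's fence and portion stop

### The arm

A 6-joint arm with a two-finger parallel gripper is mounted at the origin on a cart in front of the work surface, level with it; the furniture and walls round the work are solid. World frame = base frame: x ahead of the robot, y to its left, z up, the work surface at z = 0. Lengths are in m, angles in rad, forces in N, time in s.
With the tool pointing down it reaches from about 0.35 to 0.95 m from the base axis. Payload 17.4 kg.
Tool frame: the origin (TCP) lies midway between the tips of the shut fingers; the grasp point (between the pads) lies behind it (bot.tcp_to_grasp is the z of the grasp point in the tool frame, in m); z points along the fingers, y is the line along which they close (so a half turn about z gives the same grasp; the last joint's range is limited). The gripper opens to 93 mm and grips with 3 to 60 N. Pads are 15 mm wide; open, the fingers measure 128 mm over their backs; the gripper's body (75 mm by 188 mm) begins 65 mm behind the grasp point.
Start: joints at [1.221, 0.116, 1.442, -0, 1.584, -0.038], TCP at [0.207, 0.642, 0.219] pointing down, gripper open.
Joint ranges: [-2.83, 2.83], [-0.83, 2.19], [0.07, 2.5], [-1.14, 4.28], [0.01, 3], [-2.97, 2.97]. Speed limits (rad/s): [1.89, 1.89, 2.22, 3.14, 3.14, 3.14].

### API

Orientations are given as a unit quaternion [x, y, z, w].
In Python, from bench import bot, vision, hand_in gives the robot as it stands. The module is installed in compiled form; this text tells all that it offers.
- The arm moves only by the shell command python3 -m crank 'ROWS' [FORCE]. ROWS is rows parted by semicolons, their numbers by spaces, 1 to 10 of them, each of 7 numbers: the opening from 0.0 (shut) to 1.0 (fully open), then dx, dy, dz in m, then a rotation vector rx, ry, rz in rad; each row is the pose to reach, as a shift and turn from the pose commanded when the command began, along the tool's axes at that moment; what a row does not reach only later rows make up. A row lasts 1/8 s, in which the tool goes at most 0.0625 m and 0.188 rad, less where a joint would pass 70% of its speed; a pose out of reach is approached as far as the arm can. The fingers move at their own pace and stop on an object; FORCE is the grip in N (left out, the last holds). Time passes only in rows, so rows that do not move let the fingers close. It prints the time, the measured TCP pose, the force, the opening and the grip force at its end.
- bot.state(): the state, without advancing time (a new reading comes with each control period).
- vision.camera(name): name is "scene" or "top"; returns a dict with "frame" (400x640x3 uint8, red, green, blue), "mtx" (3x3 intrinsics, pixels), "xyz" and "attitude" of the camera in the world. Camera axes: x right, y down, z forward; pixel columns grow to the right and rows downward; lengths in m; the calibration is good to about 2 mm. A picture is of the moment at which its call begins. There is no depth.
- hand_in(): hands the job in; it is judged then, once.
The state is a dict: "time": time; "joints": joint angles; "qvel": joint speeds; "tau": joint torques, N m; "tcp_pos": TCP position; "orientation": TCP orientation; "force": force on the tool from outside, world axes, zero at the start; "ft_torque": the same for the moment, N m; "opening": opening from 0.0 (shut) to 1.0 (fully open); "grasp_force": force on a finger pad.
Only numpy, scipy, OpenCV 4.12 (cv2) and the standard library are available. Lean on these libraries where they do the work, as an engineer would, in place of code of your own. Each camera call takes 0.05 s, during which the arm holds its last target. There are 200 camera calls.

### The job

Get the cheese ready for a helper to slice: swing the orange-padded portion stop of the cheese cutter all the way down, set the red-waxed loaf flat on the cutter's board with its yellow cut face towards the stop, and press it into the corner so that the cut face bears squarely on the stop and the long side on the back fence. Finish while still holding the loaf there with the gripper, pressed firmly against both. Leave the wire arm raised and the other things on the counter as they are.

Things in the scene. Friction and masses are not known exactly. Their poses are not given: they have to be found in the camera images.
- cutter: cheese cutter, fixed: pale wooden board 190 (x) x 360 (y) mm, top 22 mm above the counter. Origin under its middle at counter height; x points to the fence (away from the robot), y left along it. Fence front face at x = +35 mm; wire slot at y = +55; wire arm hinge at x = +75, y = +55, z = 38. The loaf lies from the right (-y) across the slot up to the stop, whose face is between y = +70 and +105.
- fence: low aluminium fence along the whole board, 8 mm thick, top 20 mm above the board (42 mm above the counter), 6 mm gap at the slot; fixed to the cutter, same axes. Origin at the foot of its front face, at board level, at the cutter's y = 0. Fingers can pass above it.
- stop_face (a point): point on the portion stop's bearing face, the side that looks to the cutter's -y. With the stop down: in the middle of the face, 24 mm in front of the fence's front face, 22 mm above the board. Turns with the stop.
- stop_pad (a point): point on top of the orange ribbed thumb pad of the portion stop, 55 mm in front of the hinge pin and 11 mm above it when down (then 75 mm above the counter), 13 mm to the cutter's +y of the bearing face. Pad 46 mm long across the fence, 20 mm wide. Turns with the stop about the pin.
- stop_plate: the stop's aluminium plate, 6 mm thick, orange pad on top; down, it hangs from the fence to 54 mm in front of it, 3 to 45 mm above the board, square to the fence. Origin on the hinge pin (parallel to the fence, at the cutter's x = +56 mm, 64 mm above the counter), at the bearing face. Down, its axes are the cutter's. Its carriage is clamped tight on the fence, at a place that varies.
- portion_stop (a joint): angle of the portion stop about its pin, rad: 0 fully down against its rest, grows as it swings up (0.4 to 0.8 at the start). Friction keeps it where it is left; some 2 to 4 N on top of the pad brings it down, following the pad's arc about the pin (towards the robot and down); pressing on its front edge jams it.
- wire_arm (a joint): angle of the cutting wire's steel bow with its black handle, rad: 0 is wire in the slot, 2.0 to 2.1 at the start: raised, leaning back behind the fence, its top about 0.2 m above the counter. Friction holds it. To be left raised.
- cheese: cheese loaf in red wax, rigid, 52 (its x) x 120 (its y) x 58 (its z) mm, about 0.38 kg; slides easily on the cutter's board, fence and stop (friction about 0.25). Origin at the centre of its underside; its +y end is the flat yellow cut face, its +x side goes to the fence. Can be gripped across the 52 mm; gripped with the fingertips 24 mm or more above its underside, the fingers clear the fence.
- cut_face (a point): centre of the yellow cut face, 60 mm along the loaf's +y from its middle, 29 mm up
- serving_board: dark wooden board, fixed, 150 x 200 x 12 mm, on which the loaf lies at the start; origin under its middle
- spoon: steel teaspoon, 137 x 28 x 13 mm, lying to the right of the serving board; bystander
- jar_purple: small jar with a purple lid, 59 mm across, 66 mm high; bystander; origin at the centre of the underside
- spice_a: spice jar with a black cap, 41 mm across, 105 mm high; bystander; origin at the centre of the underside
- salt_shaker: light grey salt shaker, 41 mm across, 76 mm high; bystander; origin at the centre of the underside
- glasses: brown-rimmed spectacles, 141 x 142 x 42 mm; bystander; origin at the centre of the underside
Things that resemble listed ones, but are neither listed nor needed, are in the scene too. There is more than one size of the cheese; the job needs the larger.

How it is judged:
At the end, for the whole second after the job is handed in: Stop down (0.06 rad), wire arm up (over 1.7 rad); loaf held in the fingers, at rest, flat on the board (4 mm, 0.05 rad), parallel to the fence (0.05 rad), cut face at the stop and side at the fence (5 mm), over 2 N on the stop, on the fence and from the fingers, through the last second (value of joint portion_stop below 0.06 rad and value of joint wire_arm above 1.7 rad and contact force between cheese and stop_plate above 2 N and contact force between cheese and fence above 2 N and contact force between the fingers and cheese above 2 N and angle between the y axis of cheese and the y axis of fence, either way round below 0.05 rad and angle between cheese's own z axis and vertical below 0.05 rad and z of cheese in the frame of fence between -0.003 and 0.004 m and y of cut_face in the frame of stop_face between -0.005 and 0.004 m and x of cheese in the frame of fence between -0.031 and -0.022 m and linear speed of cheese below 0.02 m/s); the arm keeps its last pose, push and grip.
It fails at once if a bystander (teaspoon, purple jar, spice jar, salt shaker, spectacles) is shifted by more than 30 mm (distance of any of spoon, jar_purple, spice_a, salt_shaker, glasses from where it was at the start of the episode above 0.03 m).
It fails at once if the wire arm is brought down (value of joint wire_arm below 1.5 rad).
It also fails if it takes over 69 s, if anything falls off the work surface, if the arm or the gripper's body presses on something with over 40 N, if the wrist force passes 120 N, or if a joint passes its speed limit or range.

## Working session

There is one attempt and no reset: what is moved stays moved. The work goes in short steps, Python scripts to look and compute and a shell command to move; the robot and the scene stay as the last step left them, time stands still between calls to the robot, and variables do not carry over. Pictures are saved under pics/ and viewed, at most 10 in all, crops included, and the job is handed in when it is done.

```bash
mkdir -p pics; python3 - <<'E'
from bench import bot, vision
import cv2,pickle
for n in("scene","top"):
    c=vision.camera(n); pickle.dump(c,open(n+".pkl","wb")); cv2.imwrite(f"pics/{n}0.png",c["frame"][:,:,::-1]); print(n,c["mtx"],c["xyz"],c["attitude"])
print(bot.state(),bot.tcp_to_grasp)
E
```

```text
scene [[493.04436997   0.         321.79397937]
 [  0.         493.04436997 194.09266104]
 [  0.           0.           1.        ]] [-0.3280831  -0.31067619  1.38642611] [ 0.71845639 -0.62611461  0.19480065 -0.23206381]
top [[497.17784253   0.         318.59007919]
 [  0.         497.17784253 200.81155957]
 [  0.           0.           1.        ]] [-0.04838204 -0.20115618  1.56422025] [ 0.70094704 -0.68550842  0.1340638  -0.14414696]
{'time': 0.1, 'joints': array([ 1.22120141e+00,  1.16394271e-01,  1.44218920e+00, -2.04165248e-05,
        1.58397932e+00, -3.78170139e-02]), 'qvel': array([ 0.00044163, -0.0002641 , -0.00131906, -0.00119719,  0.00172118,
       -0.00142444]), 'tau': array([ 3.00414853e-03, -7.22898459e+01, -6.23864293e+01,  7.81206088e-02,
        2.27941474e-02, -2.51177903e-05]), 'tcp_pos': array([0.20702142, 0.6422825 , 0.21801425]), 'orientation': array([ 1.55258440e-01,  9.87873768e-01, -4.77961363e-04, -8.33576108e-05]), 'force': array([-0.18635108,  0.55543727, -0.35179913]), 'ft_torque': array([ 0.03794295, -0.01487765,  0.03330475]), 'grasp_force': 0.0, 'opening': 1.0007213534468793} -0.0188
```

View pics/scene0.png

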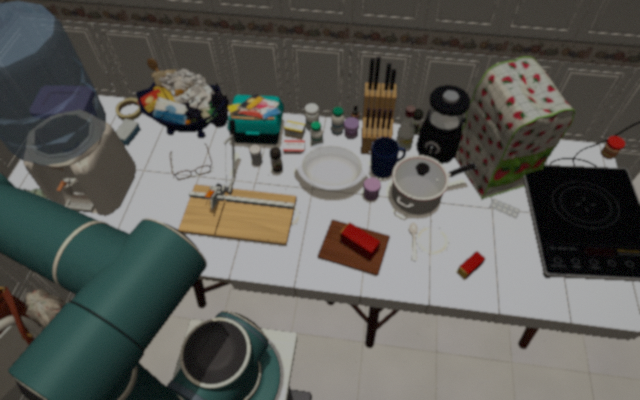

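View pics/top0.png

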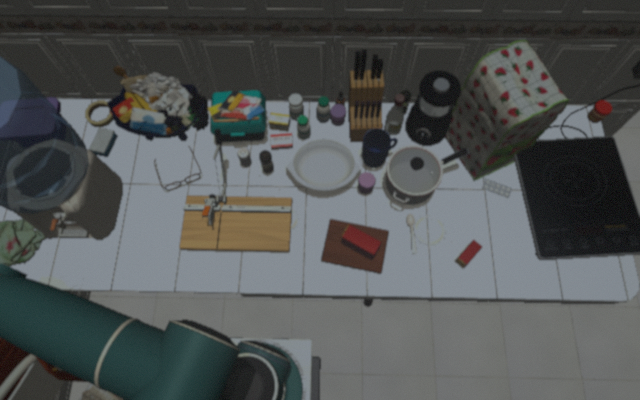

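Red candidates are the loaf on the dark serving board (scene 360,240; top 361,240) and a smaller red piece to the right (scene 470,264; top 468,253). I choose the larger one, on the serving board. The cutter is at scene (240,213) / top (236,222), with the stop at the left end of the fence, about scene (215,195) / top (212,207). I'll check both in a close crop.

```bash
python3 - <<'E'
import pickle,cv2,numpy as np
s=pickle.load(open("scene.pkl","rb"))["frame"];t=pickle.load(open("top.pkl","rb"))["frame"]
f=lambda im,x,y,w,h,k:cv2.resize(im[y:y+h,x:x+w],None,fx=k,fy=k,interpolation=cv2.INTER_CUBIC)
a=np.vstack([np.hstack([f(s,175,180,130,70,3.07)[:210,:399],f(s,310,210,130,70,3.07)[:210,:399]]),np.hstack([f(t,172,180,130,75,3.07)[:230,:399],f(t,312,210,130,75,3.07)[:230,:399]])])
cv2.imwrite("pics/crop0.png",cv2.convertScaleAbs(a,alpha=1.6)[:,:,::-1]);print(a.shape)
E
```

```text
(440, 798, 3)
```

View pics/crop0.png

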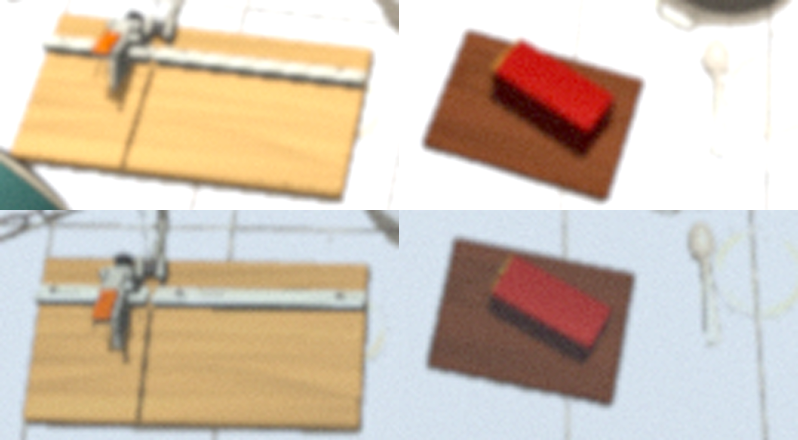

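The crop confirms the large loaf, with its yellow cut face on the left end (crop 505,55 → scene ~(474/… left end)), towards the cutter. The orange pad, at crop (105,40) upper and (103,305) lower, is raised. Next I'll measure.

```bash
cat > h.py <<'E'
import pickle,cv2,numpy as np
from scipy.spatial.transform import Rotation as R
def load(n): return pickle.load(open(n+".pkl","rb"))
def rays(c,uv):
    uv=np.atleast_2d(uv).astype(float); d=np.c_[uv,np.ones(len(uv))]@np.linalg.inv(c["mtx"]).T
    return R.from_quat(c["attitude"]).apply(d)
def onplane(c,uv,z):
    d=rays(c,uv); return np.array(c["xyz"])+d*((z-c["xyz"][2])/d[:,2])[:,None]
def tri(c1,u1,c2,u2):
    A=[];b=[]
    for c,u in((c1,u1),(c2,u2)):
        d=rays(c,u)[0]; d/=np.linalg.norm(d); P=np.eye(3)-np.outer(d,d); A.append(P);b.append(P@c["xyz"])
    A=np.vstack(A);b=np.hstack(b);x=np.linalg.lstsq(A,b,rcond=None)[0]; return x,np.linalg.norm(A@x-b)
def mask(c,lo,hi,box):
    h=cv2.cvtColor(c["frame"],cv2.COLOR_RGB2HSV); m=cv2.inRange(h,np.array(lo),np.array(hi)); o=np.zeros_like(m); x0,y0,x1,y1=box; o[y0:y1,x0:x1]=m[y0:y1,x0:x1]; return o
def big(m):
    return max(cv2.findContours(m,cv2.RETR_EXTERNAL,cv2.CHAIN_APPROX_NONE)[0],key=cv2.contourArea)
def rect(c,m,z):
    p=onplane(c,big(m)[:,0,:],z)[:,:2]
    return cv2.minAreaRect((p*1000).astype(np.float32))
E
python3 - <<'E'
from h import *
s,t=load("scene"),load("top")
for n,c,bc,bl in(("scene",s,(170,178,305,250),(315,210,400,275)),("top",t,(170,185,300,255),(315,215,395,275))):
    h=cv2.cvtColor(c["frame"],cv2.COLOR_RGB2HSV)
    m=mask(c,(10,60,80),(28,200,255),bc)
    m=cv2.morphologyEx(m,cv2.MORPH_CLOSE,np.ones((3,3)))
    k=cv2.findContours(m,cv2.RETR_EXTERNAL,cv2.CHAIN_APPROX_NONE)[0]
    k=np.vstack([q for q in k if cv2.contourArea(q)>60])
    hull=cv2.convexHull(k)[:,0]
    p=(onplane(c,hull,.022)[:,:2]*1000).astype(np.float32)
    r=cv2.minAreaRect(p);print(n,"board",r,cv2.boxPoints(r).round().tolist())
    y,x=np.where(mask(c,(4,190,90),(14,255,255),bc)>0);print("orange",len(x),x.mean(),y.mean())
    red=cv2.bitwise_or(mask(c,(0,150,40),(6,255,255),bl),mask(c,(172,150,40),(180,255,255),bl))
    V=h[:,:,2][red>0];th=cv2.threshold(V.reshape(-1,1),0,255,cv2.THRESH_OTSU)[0]
    top=((red>0)&(h[:,:,2]>th)).astype(np.uint8)*255
    r=rect(c,top,.070);print("loaftop",th,r,cv2.boxPoints(r).round().tolist())
    b=mask(c,(0,60,20),(15,255,140),bl);r=rect(c,cv2.bitwise_or(b,red),.012);print("serving",r)
E
```

```text
scene board ((512.2998046875, 101.68997955322266), (359.00469970703125, 192.33155822753906), 89.90779876708984) [[416.0, -78.0], [608.0, -78.0], [609.0, 281.0], [416.0, 281.0]]
orange 14 208.92857142857142 193.57142857142858
loaftop 87.0 ((449.1761474609375, -306.6580505371094), (114.55126953125, 51.77521896362305), 60.526527404785156) [[398.0, -344.0], [444.0, -369.0], [500.0, -270.0], [455.0, -244.0]]
serving ((448.2872009277344, -289.09149169921875), (192.7646026611328, 151.3739776611328), 78.61210632324219)
top board ((512.4579467773438, 99.02823638916016), (355.63922119140625, 188.10592651367188), 89.85102081298828) [[418.0, -79.0], [606.0, -79.0], [607.0, 277.0], [419.0, 277.0]]
orange 14 205.28571428571428 211.14285714285714
loaftop 101.0 ((446.61639404296875, -308.2890930175781), (105.76904296875, 35.3480339050293), 59.90495681762695) [[405.0, -345.0], [435.0, -363.0], [488.0, -271.0], [458.0, -254.0]]
serving ((445.3267517089844, -292.1003112792969), (191.2353515625, 141.84754943847656), 78.97057342529297)
```

```bash
python3 - <<'E'
from h import *
s,t=load("scene"),load("top")
for c,b in((s,(195,185,225,205)),(t,(195,195,222,222))):
    h=cv2.cvtColor(c["frame"],cv2.COLOR_RGB2HSV); x0,y0,x1,y1=b
    m=mask(c,(3,150,70),(16,255,255),b); y,x=np.where(m); print(len(x),x.mean(),y.mean(),x.min(),x.max(),y.min(),y.max())
    c["o"]=[x.mean(),y.mean()]
p,e=tri(s,s["o"],t,t["o"]);print(p,e)
for a in(.4,.5,.6,.7,.8):
    x=.5685-.055*np.cos(a)+.011*np.sin(a);z=.064+.055*np.sin(a)+.011*np.cos(a);print(a,x,z,[onplane(c,c["o"],z)[0,:2].round(4).tolist() for c in(s,t)])
import pickle
from bench import bot
st=bot.state();print(R.from_quat(st["orientation"]).as_matrix().round(3))
E
```

```text
38 208.94736842105263 193.44736842105263 206 212 190 197
39 205.30769230769232 211.0 202 208 207 215
[0.51465859 0.18260959 0.11652055] 0.0009153689419778148
0.4 0.5221252470952364 0.09554967976100752 [[0.5283, 0.1914], [0.5231, 0.1876]]
0.5 0.5255066400206757 0.10002181280402528 [[0.5254, 0.1896], [0.5213, 0.1864]]
0.6 0.5293176083873131 0.1041340278007334 [[0.5226, 0.188], [0.5197, 0.1853]]
0.7 0.5335200742589677 0.10784523685820238 [[0.5202, 0.1866], [0.5183, 0.1843]]
0.8 0.5380720479858007 0.11111835880229258 [[0.518, 0.1853], [0.517, 0.1834]]
[[-0.952  0.307 -0.   ]
 [ 0.307  0.952 -0.001]
 [ 0.    -0.001 -1.   ]]
```

```bash
cat >> h.py <<'E'
def plan(*tg):
    "targets (x,y,z,angle of tool y in deg): shift in tool axes now, turn about tool z"
    from bench import bot
    s=bot.state(); r=R.from_quat(s["orientation"])
    for x,y,z,a in tg:
        a=np.radians(a); ty=np.array([np.cos(a),np.sin(a),0]); tz=np.array([0,0,-1.]); M=np.c_[np.cross(ty,tz),ty,tz]
        d=r.inv().apply(np.array([x,y,z])-s["tcp_pos"]); w=(r.inv()*R.from_matrix(M)).as_rotvec()
        print((x,y,z),d.round(4),w.round(4),"rows",max(np.linalg.norm(d)/.0625,np.linalg.norm(w)/.188).round(1))
E
python3 -c "
from h import *
plan((.3,.4,.2,90),(.5255,.188,.15,90),(.5255,.188,.115,90))"
```

```text
(0.3, 0.4, 0.2) [-0.1628 -0.2021  0.0182] [-1.000e-03 -2.000e-04 -3.118e-01] rows 4.2
(0.5255, 0.188, 0.15) [-0.4425 -0.3346  0.0683] [-1.000e-03 -2.000e-04 -3.118e-01] rows 8.9
(0.5255, 0.188, 0.115) [-0.4425 -0.3346  0.1033] [-1.000e-03 -2.000e-04 -3.118e-01] rows 9.0
```

```bash
python3 -m crank '0 -0.443 -0.335 0.0 0 0 -0.312;0 -0.443 -0.335 0.0 0 0 -0.312;0 -0.443 -0.335 0.0 0 0 -0.312;0 -0.443 -0.335 0.0 0 0 -0.312;0 -0.443 -0.335 0.0 0 0 -0.312;0 -0.443 -0.335 0.0 0 0 -0.312;0 -0.443 -0.335 0.0 0 0 -0.312;0 -0.443 -0.335 0.0 0 0 -0.312;0 -0.443 -0.335 0.0 0 0 -0.312;0 -0.443 -0.335 0.04 0 0 -0.312' 20; python3 - <<'E'
from h import *
plan((.5255,.188,.12,90),(.5255,.188,.105,90))
E
```

```text
time: 1.35
tcp_pos: [0.5285, 0.1851, 0.1803]
orientation: [0.002, 1.0, 0.0, 0.002]
force: [0.8, 0.3, -1.2]
opening: 0.008
grasp_force: 0.0
(0.5255, 0.188, 0.12) [0.0033 0.0029 0.0603] [ 0.0007  0.004  -0.0038] rows 1.0
(0.5255, 0.188, 0.105) [0.0033 0.0029 0.0753] [ 0.0007  0.004  -0.0038] rows 1.2
```

```bash
python3 -m crank '0 0 0 0.03 0 0 0;0 0 0 0.05 0 0 0;0 0 0 0.062 0 0 0;0 0 0 0.062 0 0 0;0 0 0 0.062 0 0 0'; python3 - <<'E'
from h import *
plan((.5255,.188,.1,90),(.522,.188,.0925,90),(.518,.188,.0835,90),(.514,.188,.075,90),(.513,.188,.072,90))
E
```

```text
time: 1.98
tcp_pos: [0.5264, 0.188, 0.1178]
orientation: [-0.0, 1.0, 0.0, 0.001]
force: [0.0, 0.3, 0.6]
opening: 0.009
grasp_force: 0.0
(0.5255, 0.188, 0.1) [0.0009 0.     0.0178] [0.0004 0.0013 0.0005] rows 0.3
(0.522, 0.188, 0.0925) [0.0044 0.     0.0253] [0.0004 0.0013 0.0005] rows 0.4
(0.518, 0.188, 0.0835) [0.0084 0.     0.0343] [0.0004 0.0013 0.0005] rows 0.6
(0.514, 0.188, 0.075) [0.0124 0.     0.0428] [0.0004 0.0013 0.0005] rows 0.7
(0.513, 0.188, 0.072) [0.0134 0.     0.0458] [0.0004 0.0013 0.0005] rows 0.8
```

```bash
python3 -m crank '0 0.001 0 0.008 0 0 0;0 0.001 0 0.013 0 0 0;0 0.001 0 0.018 0 0 0;0 0.003 0 0.022 0 0 0;0 0.0045 0 0.026 0 0 0'; python3 -m crank '0 0.002 0 0.004 0 0 0;0 0.004 0 0.008 0 0 0;0 0.006 0 0.012 0 0 0;0 0.008 0 0.016 0 0 0'
```

```text
time: 2.6
tcp_pos: [0.5213, 0.1877, 0.0904]
orientation: [-0.0, 1.0, 0.0, -0.0]
force: [-1.2, -0.1, 2.2]
opening: 0.003
grasp_force: 0.6
time: 3.1
tcp_pos: [0.5134, 0.1878, 0.0745]
orientation: [-0.0, 1.0, 0.0, 0.0]
force: [4.4, 0.7, 15.2]
opening: 0.004
grasp_force: 8.2
```

```bash
python3 -m crank '0 0 0 0.001 0 0 0;0 0 0 0.001 0 0 0;0 0 0 0.001 0 0 0'; python3 -m crank '0 0 0 -0.06 0 0 0;0 0 0 -0.12 0 0 0;0 0 0 -0.14 0 0 0';python3 - <<'E'
from h import *
plan((.50,-.0,.21,0),(.4495,-.306,.2,-29.5),(.4495,-.306,.12,-29.5))
E
```

```text
time: 3.48
tcp_pos: [0.5137, 0.1878, 0.0748]
orientation: [-0.0, 1.0, 0.0, 0.001]
force: [-3.4, -0.9, 12.5]
opening: 0.002
grasp_force: 6.3
time: 3.85
tcp_pos: [0.5141, 0.188, 0.2174]
orientation: [-0.0, 1.0, 0.001, 0.002]
force: [0.2, 0.2, -0.9]
opening: 0.001
grasp_force: 0.0
(0.5, -0.0, 0.21) [ 0.0142 -0.188   0.0071] [0.0044 0.0023 1.5711] rows 8.4
(0.4495, -0.306, 0.2) [ 0.0648 -0.494   0.0165] [5.3000e-03 1.2000e-03 2.0859e+00] rows 11.1
(0.4495, -0.306, 0.12) [ 0.0652 -0.4941  0.0965] [5.3000e-03 1.2000e-03 2.0859e+00] rows 11.1
```

```bash
python3 -m crank '1 0.072 -0.507 0.017 0 0 2.09;1 0.072 -0.507 0.017 0 0 2.09;1 0.072 -0.507 0.017 0 0 2.09;1 0.072 -0.507 0.017 0 0 2.09;1 0.072 -0.507 0.017 0 0 2.09;1 0.072 -0.507 0.017 0 0 2.09;1 0.072 -0.507 0.017 0 0 2.09;1 0.072 -0.507 0.017 0 0 2.09;1 0.072 -0.507 0.017 0 0 2.09;1 0.072 -0.507 0.017 0 0 2.09'; python3 -m crank '1 0 0 0 0 0 0.17;1 0 0 0 0 0 0.17;1 0 0 0 0 0 0.17'; python3 - <<'E'
from h import *
from bench import vision
import pickle
for n in("scene","top"):
    c=vision.camera(n);pickle.dump(c,open(n+"1.pkl","wb"));h=c["frame"]
    if n=="scene": a=cv2.resize(h[150:350,150:450],(798,532),interpolation=cv2.INTER_CUBIC)
    else: b=cv2.resize(h[180:260,170:300],(520,320),interpolation=cv2.INTER_CUBIC)
cv2.imwrite("pics/s1.png",cv2.convertScaleAbs(a,alpha=1.5)[:,:,::-1]);cv2.imwrite("pics/t1.png",cv2.convertScaleAbs(b,alpha=1.5)[:,:,::-1])
plan((.442,-.319,.2,-29.7),(.442,-.319,.042,-29.7))
E
```

```text
time: 5.1
tcp_pos: [0.4408, -0.3204, 0.1951]
orientation: [0.808, 0.589, -0.0, -0.001]
force: [0.7, 1.1, 0.3]
opening: 0.989
grasp_force: 0.0
time: 5.48
tcp_pos: [0.4415, -0.3191, 0.1961]
orientation: [0.852, 0.523, -0.0, -0.0]
force: [-0.8, 0.2, 0.9]
opening: 1.002
grasp_force: 0.0
(0.442, -0.319, 0.2) [ 0.0004  0.0003 -0.0036] [-0.0003 -0.      0.0471] rows 0.3
(0.442, -0.319, 0.042) [0.0004 0.0004 0.1544] [-0.0003 -0.      0.0471] rows 2.5
```

View pics/s1.png

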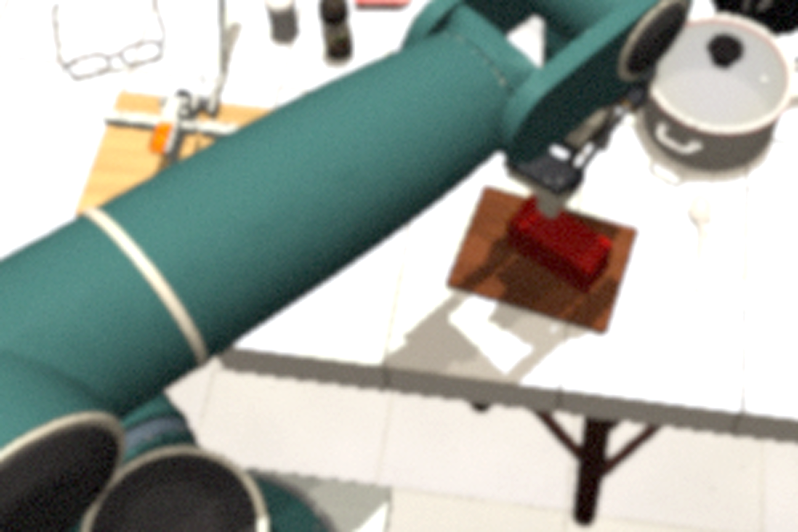

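View pics/t1.png

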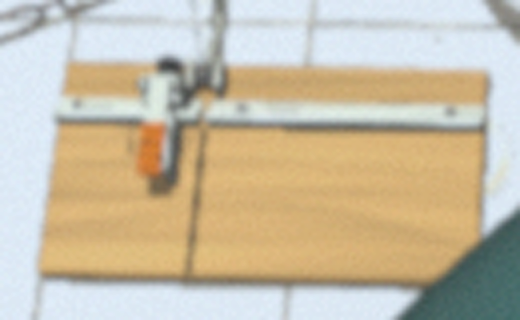

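The stop is now down: the pad is at top-crop (151,148), square to the fence, and the wire arm is still raised. The gripper is over the loaf at scene-crop (550,200). I'll descend and grip.

```bash
python3 -m crank '1 0 0 0.05 0 0 0.047;1 0 0 0.1 0 0 0.047;1 0 0 0.14 0 0 0.047;1 0 0 0.156 0 0 0.047;1 0 0 0.156 0 0 0.047;1 0 0 0.156 0 0 0.047' 25; python3 -m crank '0 0 0 0 0 0 0;0 0 0 0 0 0 0;0 0 0 0 0 0 0;0 0 0 0 0 0 0;0 0 0 0 0 0 0;0 0 0 0 0 0 0' 25; python3 - <<'E'
from h import *
o=[]
for n,b in(("scene1",(195,185,230,215)),("top1",(195,195,222,230))):
    c=load(n);y,x=np.where(mask(c,(3,150,70),(16,255,255),b));o+=[c,[x.mean(),y.mean()]];print(len(x),onplane(c,o[-1],.075)[0])
print(tri(*o))
E
```

```text
time: 6.32
tcp_pos: [0.4423, -0.3199, 0.0425]
orientation: [0.865, 0.501, 0.0, 0.001]
force: [1.0, 0.3, 0.3]
opening: 1.0
grasp_force: 0.0
time: 7.08
tcp_pos: [0.4416, -0.3194, 0.0407]
orientation: [0.865, 0.501, 0.0, 0.0]
force: [0.6, -1.1, 0.8]
opening: 0.556
grasp_force: 25.0
51 [0.50869106 0.18976963 0.075     ]
55 [0.5097532  0.18555203 0.075     ]
(array([0.5081331 , 0.18697504, 0.07710731]), np.float64(0.003012608749742325))
```

```bash
python3 -m crank '0 0 0 -0.02 0 0 0;0 0 0 -0.06 0 0 0;0 0 0 -0.11 0 0 0;0 0 0 -0.11 0 0 0' 40;  python3 - <<'E'
from h import *
plan((.505,.06,.15,0),(.508,.07,.12,0))
E
```

```text
time: 7.58
tcp_pos: [0.4427, -0.3202, 0.1558]
orientation: [0.865, 0.501, 0.001, 0.003]
force: [0.5, -0.7, -4.1]
opening: 0.556
grasp_force: 40.0
(0.505, 0.06, 0.15) [ 0.3608 -0.1353  0.0046] [ 0.0062  0.0027 -0.521 ] rows 6.2
(0.508, 0.07, 0.12) [ 0.371  -0.1379  0.0345] [ 0.0062  0.0027 -0.521 ] rows 6.4
```

```bash
python3 -m crank '0 0.05 -0.018 0 0 0 -0.08;0 0.11 -0.041 0 0 0 -0.16;0 0.165 -0.062 0 0 0 -0.24;0 0.22 -0.082 0 0 0 -0.32;0 0.275 -0.103 0 0 0 -0.4;0 0.32 -0.12 0 0 0 -0.48;0 0.352 -0.132 0 0 0 -0.521;0 0.361 -0.135 0 0 0 -0.521;0 0.361 -0.135 0 0 0 -0.521;0 0.361 -0.135 0 0 0 -0.521';  python3 - <<'E'
from h import *
from bench import vision
plan((.505,.065,.06,0),(.505,.065,.0515,0))
for n in("scene","top"):
    c=vision.camera(n);pickle.dump(c,open(n+"2.pkl","wb"))
    b=cv2.resize(c["frame"][150:270,160:330],(680,480),interpolation=cv2.INTER_CUBIC)
    cv2.imwrite(f"pics/{n}2.png",cv2.convertScaleAbs(b,alpha=1.5)[:,:,::-1])
E
```

```text
time: 8.82
tcp_pos: [0.504, 0.0601, 0.1504]
orientation: [0.708, 0.707, -0.0, -0.0]
force: [0.2, 0.1, -2.8]
opening: 0.557
grasp_force: 40.0
(0.505, 0.065, 0.06) [0.005  0.0011 0.0904] [-0.0005  0.0003 -0.0012] rows 1.4
(0.505, 0.065, 0.0515) [0.005  0.0011 0.0989] [-0.0005  0.0003 -0.0012] rows 1.6
```

View pics/scene2.png

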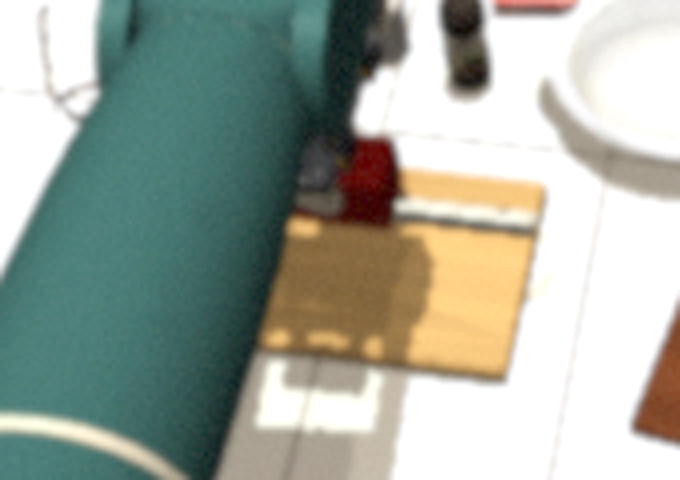

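The loaf hangs level in the gripper above the board, right of the stop (scene crop 370,180). I'll lower it until it touches.

```bash
python3 -m crank '0 0.005 0.001 0.05 0 0 0;0 0.005 0.001 0.08 0 0 0;0 0.005 0.001 0.092 0 0 0;0 0.005 0.001 0.095 0 0 0;0 0.005 0.001 0.095 0 0 0'; python3 -m crank '0 0 0 0.002 0 0 0;0 0 0 0.004 0 0 0;0 0 0 0.005 0 0 0;0 0 0 0.005 0 0 0'
```

```text
time: 9.55
tcp_pos: [0.5057, 0.0659, 0.0568]
orientation: [0.707, 0.707, 0.001, 0.0]
force: [1.0, 0.9, -3.1]
opening: 0.557
grasp_force: 40.0
time: 10.05
tcp_pos: [0.5052, 0.066, 0.0508]
orientation: [0.707, 0.707, 0.0, 0.0]
force: [0.7, -0.2, -3.1]
opening: 0.556
grasp_force: 40.0
```

```bash
python3 -m crank '0 0 0 0.001 0 0 0;0 0 0 0.001 0 0 0';  python3 -m crank '0 0.008 0 0 0 0 0;0 0.015 0.004 0 0 0 0;0 0.022 0.008 0 0 0 0;0 0.022 0.008 0 0 0 0'
```

```text
time: 10.3
tcp_pos: [0.5056, 0.0661, 0.0507]
orientation: [0.707, 0.707, 0.0, 0.0]
force: [-2.6, -0.7, 8.8]
opening: 0.554
grasp_force: 40.0
time: 10.8
tcp_pos: [0.5141, 0.0886, 0.0508]
orientation: [0.707, 0.707, 0.001, 0.001]
force: [0.7, 1.7, 6.0]
opening: 0.556
grasp_force: 40.0
```

```bash
python3 -m crank '0 0.004 0.003 0 0 0 0;0 0.007 0.004 0 0 0 0;0 0.007 0.005 0 0 0 0;0 0.007 0.005 0 0 0 0';python3 -m crank '0 0.001 0.001 0 0 0 0;0 0.001 0.001 0 0 0 0'; python3 -m crank '0 0.001 0.001 0 0 0 0;0 0.001 0.001 0 0 0 0'
```

```text
time: 11.3
tcp_pos: [0.5187, 0.0952, 0.0507]
orientation: [0.707, 0.707, 0.001, 0.0]
force: [-2.0, 0.5, 7.2]
opening: 0.557
grasp_force: 40.0
time: 11.55
tcp_pos: [0.5198, 0.0961, 0.0508]
orientation: [0.707, 0.707, 0.001, 0.0]
force: [-1.0, 0.1, 7.4]
opening: 0.558
grasp_force: 40.0
time: 11.8
tcp_pos: [0.5208, 0.097, 0.0507]
orientation: [0.707, 0.707, 0.0, 0.001]
force: [-1.1, -0.6, 6.8]
opening: 0.558
grasp_force: 40.0
```

```bash
for i in 1; do :; done; python3 -m crank '0 0.001 0.001 0 0 0 0;0 0.001 0.001 0 0 0 0'; python3 -m crank '0 0.001 0.001 0 0 0 0;0 0.001 0.001 0 0 0 0';python3 -m crank '0 0.001 0 0 0 0 0;0 0.001 0 0 0 0 0'
```

```text
time: 12.05
tcp_pos: [0.5217, 0.0979, 0.0507]
orientation: [0.707, 0.707, 0.0, 0.001]
force: [-1.3, -2.2, 6.0]
opening: 0.553
grasp_force: 40.0
time: 12.3
tcp_pos: [0.5224, 0.0981, 0.0507]
orientation: [0.707, 0.707, -0.0, 0.001]
force: [-3.5, -10.0, 10.5]
opening: 0.557
grasp_force: 40.0
time: 12.55
tcp_pos: [0.5225, 0.0983, 0.0507]
orientation: [0.707, 0.707, -0.001, 0.001]
force: [-3.6, -17.5, 9.3]
opening: 0.557
grasp_force: 40.0
```

```bash
python3 -m crank '0 0 0.001 0 0 0 0;0 0 0.001 0 0 0 0'; python3 -m crank '0 0 0.001 0 0 0 0;0 0 0.001 0 0 0 0'
```

```text
time: 12.8
tcp_pos: [0.5234, 0.0983, 0.0507]
orientation: [0.707, 0.707, -0.001, 0.001]
force: [-6.7, -17.6, 11.3]
opening: 0.556
grasp_force: 40.0
time: 13.05
tcp_pos: [0.5244, 0.0983, 0.0507]
orientation: [0.707, 0.707, -0.001, 0.001]
force: [-6.9, -17.8, 11.1]
opening: 0.558
grasp_force: 40.0
```

```bash
python3 -m crank '0 0 0.001 0 0 0 0;0 0 0.001 0 0 0 0'; python3 -m crank '0 0 0.001 0 0 0 0;0 0 0.001 0 0 0 0'; python3 -m crank '0 0 0.001 0 0 0 0;0 0 0.001 0 0 0 0'
```

```text
time: 13.3
tcp_pos: [0.5254, 0.0983, 0.0507]
orientation: [0.707, 0.707, -0.001, 0.001]
force: [-6.1, -17.4, 10.3]
opening: 0.558
grasp_force: 40.0
time: 13.55
tcp_pos: [0.5264, 0.0983, 0.0507]
orientation: [0.707, 0.707, -0.001, 0.001]
force: [-6.3, -17.1, 11.0]
opening: 0.554
grasp_force: 40.0
time: 13.8
tcp_pos: [0.5267, 0.0984, 0.0507]
orientation: [0.707, 0.707, -0.002, 0.001]
force: [-13.9, -16.3, 15.2]
opening: 0.558
grasp_force: 40.0
```

Fence contact came about 5 mm further than predicted. I'll check the fence line in the first pictures and the loaf now.

```bash
python3 - <<'E'
from h import *
from bench import vision
s,t=load("scene"),load("top")
for n,c,cols in(("scene",s,range(235,290,6)),("top",t,range(225,286,6))):
    h=cv2.cvtColor(c["frame"],cv2.COLOR_RGB2HSV).astype(int); out=[]
    for u in cols:
        S=cv2.GaussianBlur(c["frame"],(3,3),0); S=cv2.cvtColor(S,cv2.COLOR_RGB2HSV)[:,u,1].astype(int)
        v0=205 if n=="top" else 198
        col=S[v0-13:v0+20]; k=np.argmin(col[5:22])+5; j=k
        while col[j]<60: j+=1
        v=v0-13+j-(col[j]-60)/max(1,col[j]-col[j-1]); i=k
        while col[i]<60 and i>0: i-=1
        out.append((u,v0-13+i,round(v,1),*onplane(c,[u,v],.032)[0,:2].round(4)))
    print(n,out)
c=vision.camera("scene");b=cv2.resize(c["frame"][160:260,170:330],(800,500),interpolation=cv2.INTER_CUBIC)
cv2.imwrite("pics/s3.png",cv2.convertScaleAbs(b,alpha=1.7)[:,:,::-1])
c=vision.camera("top");b=cv2.resize(c["frame"][170:270,160:320],(800,500),interpolation=cv2.INTER_CUBIC)
cv2.imwrite("pics/t3.png",cv2.convertScaleAbs(b,alpha=1.7)[:,:,::-1])
E
```

```text
scene [(235, np.int64(196), np.float64(201.0), np.float64(0.5521), np.float64(0.1212)), (241, np.int64(196), np.float64(201.6), np.float64(0.5523), np.float64(0.1007)), (247, np.int64(197), np.float64(202.3), np.float64(0.5521), np.float64(0.0802)), (253, np.int64(198), np.float64(202.9), np.float64(0.5523), np.float64(0.0598)), (259, np.int64(185), np.float64(191.4), np.float64(0.6012), np.float64(0.05)), (265, np.int64(185), np.float64(192.1), np.float64(0.6012), np.float64(0.0293)), (271, np.int64(185), np.float64(192.8), np.float64(0.6011), np.float64(0.0086)), (277, np.int64(185), np.float64(193.4), np.float64(0.6011), np.float64(-0.0121)), (283, np.int64(185), np.float64(194.1), np.float64(0.6009), np.float64(-0.0327)), (289, np.int64(185), np.float64(194.8), np.float64(0.601), np.float64(-0.0532))]
top [(225, np.int64(203), np.float64(211.1), np.float64(0.5489), np.float64(0.1389)), (231, np.int64(204), np.float64(211.2), np.float64(0.5489), np.float64(0.1189)), (237, np.int64(204), np.float64(211.3), np.float64(0.5487), np.float64(0.0989)), (243, np.int64(204), np.float64(211.7), np.float64(0.548), np.float64(0.0789)), (249, np.int64(204), np.float64(211.7), np.float64(0.5482), np.float64(0.0589)), (255, np.int64(204), np.float64(211.8), np.float64(0.5484), np.float64(0.039)), (261, np.int64(205), np.float64(211.7), np.float64(0.5489), np.float64(0.0191)), (267, np.int64(205), np.float64(211.8), np.float64(0.549), np.float64(-0.0008)), (273, np.int64(205), np.float64(212.0), np.float64(0.5488), np.float64(-0.0208)), (279, np.int64(205), np.float64(212.2), np.float64(0.5486), np.float64(-0.0407)), (285, np.int64(205), np.float64(212.4), np.float64(0.5483), np.float64(-0.0606))]
```

View pics/s3.png

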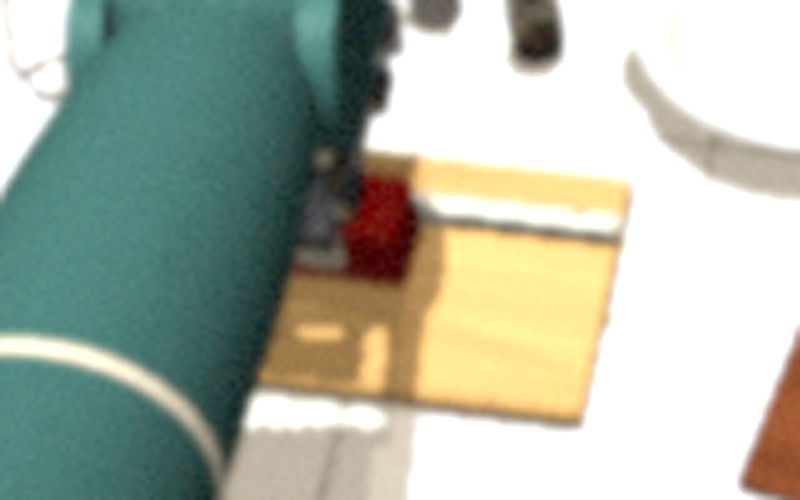

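View pics/t3.png

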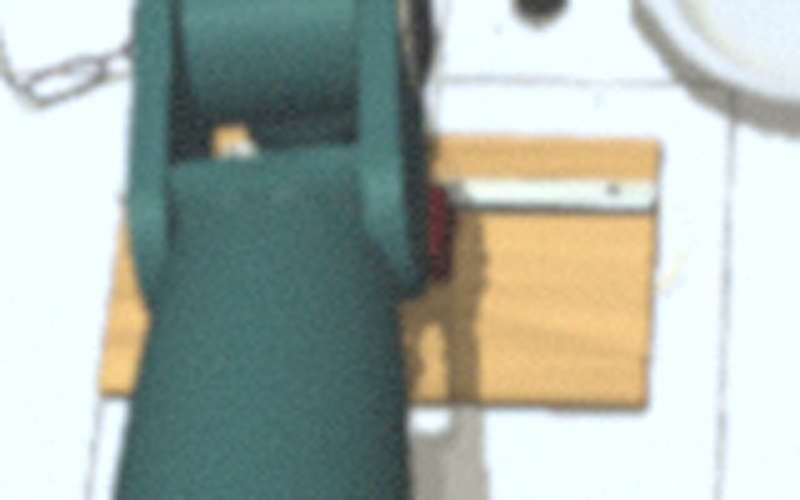

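The fence front measures 0.549–0.552 in the two views, which agrees with contact at 0.5267 + 0.026. The loaf (scene crop 385,230) lies flat along the fence. I'll press a little more and let it settle.

```bash
python3 -m crank '0 0 0.001 0 0 0 0;0 0 0.001 0 0 0 0;0 0 0.001 0 0 0 0;0 0 0.001 0 0 0 0'; python3 -m crank '0 0 0 0 0 0 0;0 0 0 0 0 0 0;0 0 0 0 0 0 0;0 0 0 0 0 0 0;0 0 0 0 0 0 0;0 0 0 0 0 0 0;0 0 0 0 0 0 0;0 0 0 0 0 0 0'; python3 -c "
from bench import bot
from scipy.spatial.transform import Rotation as R
s=bot.state();print(s['ft_torque'],R.from_quat(s['orientation']).as_matrix().round(4),s['tcp_pos'])"
```

```text
time: 14.4
tcp_pos: [0.5268, 0.0985, 0.0507]
orientation: [0.707, 0.707, -0.002, -0.0]
force: [-24.3, -16.7, 21.5]
opening: 0.556
grasp_force: 40.0
time: 15.4
tcp_pos: [0.5268, 0.0984, 0.0507]
orientation: [0.707, 0.707, -0.002, -0.0]
force: [-24.3, -15.5, 21.8]
opening: 0.556
grasp_force: 40.0
[-2.64865551  4.15876324 -0.01085613] [[ 3.0e-04  1.0e+00 -3.7e-03]
 [ 1.0e+00 -3.0e-04 -3.2e-03]
 [-3.2e-03 -3.7e-03 -1.0e+00]] [0.52680131 0.09844623 0.05070212]
```

```bash
python3 -c "
from bench import hand_in
print(hand_in())"
```

```text
the job is handed in; nothing more can be done
None
```

I handed the job in with the stop pressed down to its rest, the wire arm untouched, and the loaf gripped at 40 N and pressed about 24 N towards the fence and 15 N towards the stop, at about 15 s; no verdict was returned.

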